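# Unlock the eccentric cam and push the tin home

## Task

The sample tin in the jig still stands short of its V-shaped stop, and the slide behind it is locked by the eccentric cam. First push the cam's lever round by its upright post, clockwise seen from above, until the cam is at its low point (lever against its far stop pin); then push the slide forward by its upright rear plate until the tin sits fully home in the V stop, and back away. Let only the slide move the tin: do not touch or lift the tin yourself, and leave the brass weight, the steel cup and the stamp where they stand.

Things in the scene. Friction and masses are not known exactly. Their poses are not given: they have to be found in the camera images.
- jig: Fixed metal jig, grey plate 10 mm thick spanning its x -118 to +165 mm, y -55 to +110 mm. Origin on the desk under the slide's centre line, beside the cam pivot; x = push direction (roughly away from the robot), y left, z up. Along x: push plate, slide, tin lane (two low walls 74 mm apart), V stop (top 40 mm). Only the lever's post stands higher than 60 mm above the desk.
- cam (a joint): Angle (rad) of the eccentric cam, a dark disc 64 mm across; grows clockwise seen from above. 0: high point bars the slide's roller, lever points along jig -x; 1.57: lever along jig +y; 3.14: lever along jig +x on its stop pin, low point. The roller clears it only above about 2.55. Starts at 0 to 0.6, stays where left, takes about 2 N at the post.
- cam_pivot (a point): Point on the cam's vertical pivot axis (jig x 0, y +70 mm), 54 mm above the desk, level with the top of the lever. The disc's centre is 12 mm off this axis.
- lever_post (a point): Upright round black post on the lever's end, 18 mm thick, 70 mm from the pivot axis. It stands on the lever from 54 to 104 mm above the desk; this point is on its axis, 80 mm above the desk. Fingertips 65 mm or more above the desk pass over everything else on the jig.
- follower (a joint): Travel (m) of the follower slide, 0 drawn back to 0.070 at its limit, growing along jig +x. Starts at 0 to 0.006; while the cam is locked it stops at about 0.02. It needs about 3 N and stays where it is left. The tin is home when it reads about 0.066.
- push_plate (a point): Centre of the rear face of the slide's upright push plate (52 mm wide, 10 mm thick, from 12 to 60 mm above the desk; this point 42 mm above the desk). The face looks along jig -x; the desk behind it is free (the jig's plate ends about 10 mm in front of this face when the slide is drawn back).
- tin: Loose round sample tin with lid, 70 mm across, 48 mm high, origin at the centre of its underside. Stands upright in the jig's lane, 15 to 38 mm short of its seat.
- tin_seat (a point): Where the centre of the tin's underside comes when the tin is home in the V stop: jig x +111 mm, y 0, 10 mm above the desk (top of the jig's plate).
- brass_weight: Loose brass weight with a knob, 32 mm across, 34 mm high, stands to the right of the jig; origin at the centre of its underside.
- steel_cup: Loose steel cup, 65 mm across, 48 mm high, stands to the right of the jig; origin at the centre of its underside.
- stamp: Loose wooden stamp, 25 x 48 mm, 73 mm high, stands to the left of the jig's far end; origin at the centre of its underside.

How it is judged (in metres and radians):
On the way, in this order (a step that is already met when the one before it is completed fails the run):
1. the cam is turned to its low point while the slide is still back (value of joint cam above 2.65 rad and value of joint follower below 0.03 m), for 0.2 s.
2. the slide has pushed the tin home (value of joint follower above 0.06 m and horizontal distance between tin and tin_seat below 0.005 m), for 0.2 s.
At the end, for the whole second after the job is handed in: The cam is at its low point (above 2.6 rad), the slide is forward (above 60 mm), the tin stands upright and at rest within 5 mm of its seat in the V stop, and the brass weight, the steel cup and the stamp are within 20 mm of where they stood (all of step 2 and value of joint cam above 2.6 rad and z of tin in the frame of tin_seat below 0.004 m and angle between tin's own z axis and vertical below 0.08 rad and linear speed of tin below 0.01 m/s and distance of each of brass_weight, steel_cup, stamp from where it was at the start of the episode below 0.02 m); the robot touches nothing.
It fails at once if the gripper pushes or grips the tin (contact force between the fingers and tin above 2 N).
It fails at once if the rest of the arm pushes the tin (contact force between the arm and tin above 2 N).
It fails at once if the tin is lifted (z of tin in the frame of tin_seat above 0.008 m).
It fails at once if the slide is forced past the cam before the cam is low (value of joint follower above 0.035 m and value of joint cam below 2.45 rad).
It fails at once if a bystander is shoved or lifted (distance of any of brass_weight, steel_cup, stamp from where it was at the start of the episode above 0.03 m).
It also fails if it takes over 64 s, if anything falls off the work surface, if the arm or the gripper's body presses on something with over 40 N, if the wrist force passes 120 N, or if a joint passes its speed limit or range.

## Robot

A 7-joint arm with a two-finger parallel gripper is mounted at the origin on a cart in front of the work surface, level with it; the furniture and walls round the work are solid. World frame = base frame: x ahead of the robot, y to its left, z up, the work surface at z = 0. Lengths are in mm, angles in rad, forces in N, time in s.
With the tool pointing down it reaches from about 350 to 900 mm from the base axis. Payload 8.1 kg.
Tool frame: the origin (TCP) lies at the very end of the fingers, on their centre line; the grasp point (between the pads) lies 19 mm behind it; z points along the fingers, y is the line along which they close (so a half turn about z gives the same grasp; the last joint's range is limited). The gripper opens to 92 mm and grips with 3 to 60 N. Pads are 19 mm wide; open, the fingers measure 130 mm over their backs; the gripper's body (75 mm by 190 mm) begins 47 mm behind the grasp point.
Start: joints at [-1.313, 0.434, 0.025, 1.573, -0.012, 1.134, -0.075], TCP at [220.668, 584.764, 193.842] pointing down, gripper open.
Joint ranges: [-2.62, 2.62], [-0.44, 2.09], [-1.27, 1.32], [0.08, 2.57], [-1.32, 4.46], [0.12, 2], [-2.74, 2.74]. Speed limits (rad/s): [2.22, 2.22, 3.01, 3.01, 3.14, 3.14, 3.14].

## Interface

Orientations are given as a unit quaternion [x, y, z, w].
In Python, from plant import bot gives the robot as it stands.
- The arm moves only by the tool drive_tool, never from a script. Its argument "steps" is one flat list of numbers, 7 for each row, row after row: the shift along the tool's x, y, z in m, then the turn, a rotation vector about the tool's x, y, z in degrees, then the opening in per cent of the stroke, from 0 (shut) to 100 (fully open). A call has exactly 10 rows; each row shifts and turns the commanded pose from where the row before left it, along the tool's axes as they then stand; what a row does not reach is not made up. A row lasts 1/8 s, in which the tool goes at most 62.5 mm and 10.7 degrees, less where a joint would pass 70% of its speed; a pose out of reach is approached as far as the arm can. A call with a gripper value outside its range is refused whole. The fingers move at their own pace and stop on an object; "newtons" is the grip in N (left out, the last holds). Time passes only in rows, so rows that do not move let the fingers close, or fill a call up. It gives the time, the measured TCP pose, the force, the opening and the grip force at its end, in the units of the state.
- bot.get_state(): the state, without advancing time (a new reading comes with each control period).
- bot.capture(name): name is "side" or "top"; returns a dict with "img" (480x640x3 uint8, red, green, blue), "mtx" (3x3 intrinsics, pixels), "distortion" ([k1, k2, p1, p2, k3] as OpenCV has them; the pictures are not rectified), "world_from_camera" (4x4, takes a point from camera to world coordinates). Camera axes: x right, y up, looking along -z (the intrinsics and any distortion apply to the point x, -y, -z); pixel columns grow to the right and rows downward; lengths in mm; the calibration is good to about 2 mm. A picture is of the moment at which its call begins. There is no depth.
- bot.close_job(): hands the job in; it is judged then, once.
Trained networks look in a picture, given as the dict that the camera call returned (one of the last four; its "shot" number tells which), for a name from the list of things; names that differ only in an ending like _2 or _b are one class to them, and where a whole thing is asked for, a point or a joint stands for the part that bears it (a point fixed in the world has none). Each returns a list of dicts, best first, with "score" (0 to 1); they miss things now and then, are a little off and sometimes report something else, mostly with a low value. They report only what shows in the picture. A call takes as long as a camera call.
- bot.boxes_of(picture, target): "centre" ([x, y, z] in mm, in the coordinates of the camera as it stood for that picture, good to about 4 mm: the middle of the surface that is visible of it).
The state is a dict: "time": time; "joint_pos": joint angles; "qd": joint speeds; "effort": joint torques, N m; "tcp_pos": TCP position; "ee_rot": TCP orientation; "ft_force": force on the tool from outside, world axes, zero at the start; "ft_torque": the same for the moment, N m; "gripper_width": finger opening in mm; "finger_force": force on a finger pad.
Only numpy, scipy, OpenCV 4.12 (cv2) and the standard library are available. Lean on these libraries where they do the work, as an engineer would, in place of code of your own. Each camera call takes 0.05 s, during which the arm holds its last target. There are 200 camera calls.

## Working session

There is one attempt and no reset: what is moved stays moved. The work goes in short steps, Python scripts to look and compute and a tool call to move; the robot and the scene stay as the last step left them, time stands still between calls to the robot, and variables do not carry over. Pictures are saved under pics/ and viewed, at most 10 in all, crops included, and the job is handed in when it is done.

Besides the shell and the picture viewer there is one more tool, called after "Emit:" as name(argument=value, ...) on one line, values as JSON. drive_tool: Moves the arm, as the interface text tells. Its arguments: {"type":"object","properties":{"steps":{"type":"array"},"newtons":{"type":"number"}},"required":["steps"]}

```bash
mkdir -p pics
cat > h.py <<'E'
import numpy as np, cv2
from plant import bot
def w(p,c): return (np.array(p['world_from_camera'])@np.r_[c,1])[:3]
def find(p,n,k=2):
    for d in bot.boxes_of(p,n)[:k]: print(n,round(d['score'],2),w(p,d['centre']).round(1))
def proj(p,X):
    M=np.linalg.inv(p['world_from_camera']); c=(M@np.r_[X,1])[:3]*[1,-1,-1]
    return cv2.projectPoints(c.reshape(1,1,3),np.zeros(3),np.zeros(3),np.array(p['mtx']),np.array(p['distortion']))[0].ravel()
def ray(p,u,v,z):
    q=cv2.undistortPoints(np.array([[[u,v]]],float),np.array(p['mtx']),np.array(p['distortion'])).ravel()
    T=np.array(p['world_from_camera']); d=T[:3,:3]@[q[0],-q[1],-1]; o=T[:3,3]
    return o+d*(z-o[2])/d[2]
E
python3 - <<'E'
from h import *
s=bot.get_state(); print(s['time'],s['tcp_pos'],s['ee_rot'])
for n in ['top','side']:
    p=bot.capture(n); cv2.imwrite(f'pics/{n}0.png',p['img'][:,:,::-1])
    print(n)
    for t in ['lever_post','push_plate','tin','cam','jig','follower','brass_weight','steel_cup','stamp']: find(p,t,1)
E
```

```text
0.0 [220.44576802 584.22178038 193.05279276] [ 1.79420974e-01  9.83772079e-01 -7.75751844e-04 -9.03135374e-05]
top
lever_post 0.89 [587.9  33.6  37.2]
push_plate 0.56 [551.1 -45.3  29.5]
tin 0.68 [693.  -23.2  57.6]
cam 0.78 [585.7  25.9  37.8]
jig 0.7 [ 6.012e+02 -2.000e-01  8.200e+00]
follower 0.93 [547.9 -44.5  36.4]
brass_weight 0.47 [ 576.8 -185.8   22.9]
steel_cup 0.77 [ 691.  -190.7   15.3]
stamp 0.59 [688.  192.7  15.3]
side
lever_post 0.58 [576.9  50.7  50.3]
push_plate 0.66 [533.4 -33.7  32.1]
tin 0.84 [693.5  -6.5  55.8]
cam 0.86 [575.4  46.1  48.9]
jig 0.81 [598.4  32.6  11.1]
follower 0.73 [527.9 -40.8  29.8]
brass_weight 0.56 [ 578.1 -180.3   19.2]
steel_cup 0.95 [ 678.6 -173.5   33. ]
stamp 0.84 [688.5 203.   14.5]
```

View pics/top0.png

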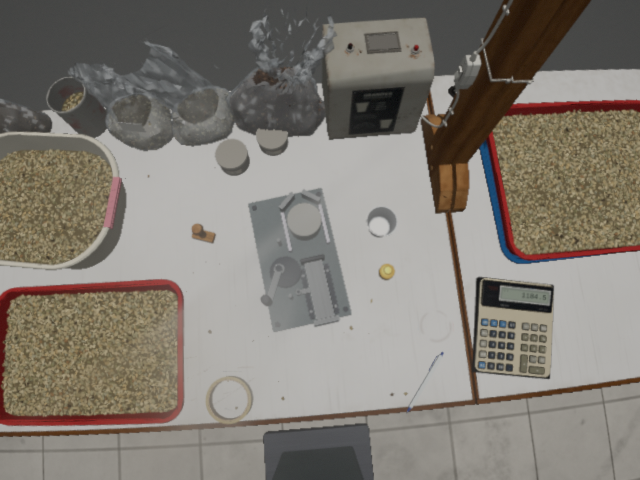

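View pics/side0.png

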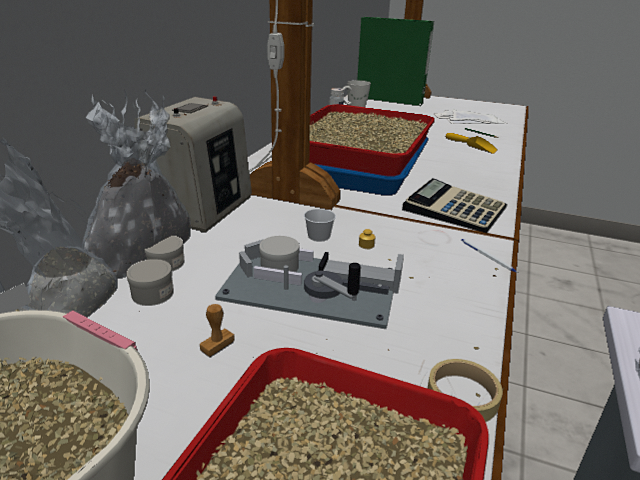

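The top view shows the jig, with plate corners around (250,205), (322,188), (350,315) and (277,330). The lever post is at about (266,300), the push plate at about (323,322) and the tin at (303,220). The side view has the black post at (354,278). I'll enlarge the jig to fit its pose.

Run:
```python
from h import *
import pickle
p=bot.capture('top'); pickle.dump({k:p[k] for k in p},open('top.pkl','wb'))
c=p['img'][180:340,230:370,::-1]; cv2.imwrite('pics/crop.png',cv2.resize(c,(525,600),interpolation=cv2.INTER_CUBIC))
p=bot.capture('side'); pickle.dump({k:p[k] for k in p},open('side.pkl','wb'))
c=p['img'][220:340,200:420,::-1]; cv2.imwrite('pics/crops.png',cv2.resize(c,(792,432),interpolation=cv2.INTER_CUBIC))
print(proj(p,[220,584,193]))
```

```text
[ 812.05982935 1021.96443195]
```

View pics/crop.png

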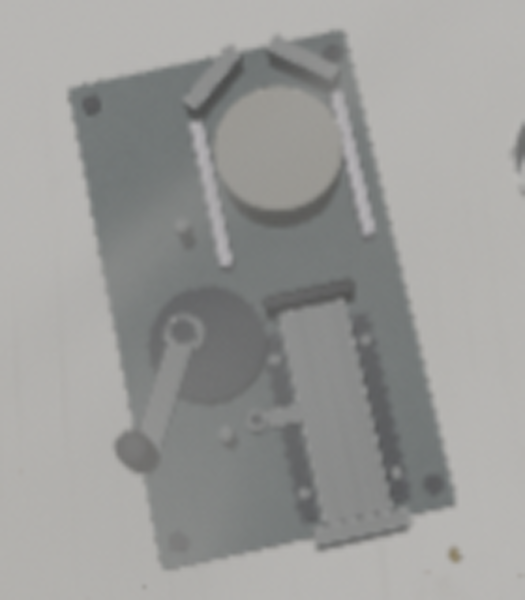

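View pics/crops.png

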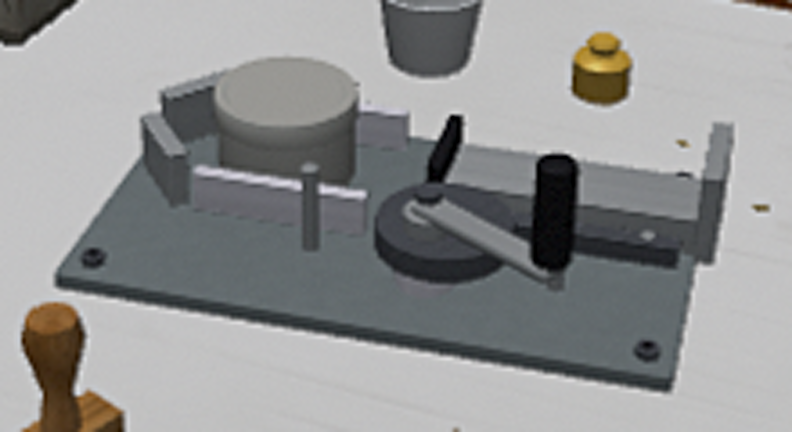

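```bash
cat >> h.py <<'E'
import pickle
from scipy.optimize import least_squares
def J(q,a): 
    c,s=np.cos(q[2]),np.sin(q[2]); return np.array([q[0]+c*a[0]-s*a[1],q[1]+s*a[0]+c*a[1],a[2]])
E
python3 - <<'E'
from h import *
t=pickle.load(open('top.pkl','rb'));s=pickle.load(open('side.pkl','rb'))
O=[(t,(165,110,10),(70,90)),(t,(165,-55,10),(345,30)),(t,(-118,-55,10),(455,503)),(t,(-118,110,10),(163,570)),(t,(0,70,54),(183,332)),
(s,(165,110,10),(58,276)),(s,(-118,110,10),(672,380)),(s,(0,70,54),(430,193))]
def px(p,c): return np.array(c)/3.75+[230,180] if p is t else np.array(c)/3.6+[200,220]
px0=lambda p,c:px(p,c)-0.4
for sel in (O,O[:5],O[5:]):
    f=lambda q:np.concatenate([proj(p,J(q,a))-px0(p,c) for p,a,c in sel])
    r=least_squares(f,[600,0,0.2]); print(r.x.round(4),r.fun.round(1)); 
    if sel is O: q=r.x
R=np.array([J(q,a)[:2] for a in [(0,70,0)]]);print('pivot',R)
# post base/top: top-view post top centre z104, side post top/bot
for p,c,z in [(t,(135,452),104),(s,(557,163),104),(s,(552,262),54),(t,(363,532),60)]:
    X=ray(p,*px0(p,c),z); d=X[:2]-q[:2]; c_,s_=np.cos(q[2]),np.sin(q[2]); print(X.round(1),'jig',(c_*d[0]+s_*d[1]).round(1),(-s_*d[0]+c_*d[1]).round(1))
for c in [(280,148)]: X=ray(t,*px0(t,c),58);print('tin',X)
np.save('q.npy',q)
E
```

```text
[ 6.077068e+02 -3.720460e+01  1.341000e-01] [-0.6 -0.9 -0.  -0.5  0.8  0.6 -0.3  0.3  0.2  0.1 -0.9 -1.3  0.9 -0.6
  0.   1.7]
[ 6.076166e+02 -3.719090e+01  1.340000e-01] [-0.6 -0.8 -0.  -0.5  0.7  0.6 -0.3  0.4  0.2  0.1]
[ 6.079168e+02 -3.729210e+01  1.353000e-01] [-0.9 -1.3  0.9 -0.7 -0.   1.7]
pivot [[598.3472548   32.16681539]]
[531.   56.1 104. ] jig -63.6 102.8
[534.   59.1 104. ] jig -60.1 105.2
[533.5  56.9  54. ] jig -60.9 103.2
[485.2 -53.6  60. ] jig -123.6 0.1
tin [694.64417287 -26.83811048  58.        ]
```

Jig origin is (608, -37) with yaw 0.134. The post is at about (532, 57), so the cam is at about 0.49, and the tool's y axis already lies along the tangent there. I'll straddle the post with the fingers and follow its arc.

Emit:
drive_tool(steps=[-0.034,-0.0272,0,0,0,0,38,-0.034,-0.0272,0,0,0,0,38,-0.034,-0.0272,0,0,0,0,38,-0.034,-0.0272,0,0,0,0,38,-0.034,-0.0272,0,0,0,0,38,-0.034,-0.0272,0,0,0,0,38,-0.034,-0.0272,0,0,0,0,38,-0.034,-0.0272,0,0,0,0,38,-0.034,-0.0272,0,0,0,0,38,-0.034,-0.0272,0,0,0,0,38])

```text
time: 2.35
tcp_pos: [443.4, 209.0, 194.1]
ee_rot: [0.179, 0.984, 0.0, 0.0]
ft_force: [0.3, 0.5, -0.9]
gripper_width: 34.8
finger_force: 0.0
```

```bash
cat >> h.py <<'E'
from scipy.spatial.transform import Rotation as Ro
def togo(X):
    s=bot.get_state(); R=Ro.from_quat(s['ee_rot']).as_matrix()
    print('t',s['time'],'tcp',s['tcp_pos'].round(1),'R',R.round(3).tolist(),'q',s['joint_pos'].round(2),'F',np.round(s['ft_force'],1),'w',s['gripper_width'])
    print('tool delta',(R.T@(np.array(X)-s['tcp_pos'])).round(1))
E
python3 -c "
from h import *
togo([532,57.5,130])"
```

```text
t 2.35 tcp [443.4 209.  194.1] R [[-0.936, 0.353, 0.001], [0.353, 0.936, 0.0], [-0.0, 0.001, -1.0]] q [-0.72  0.21  0.2   1.91 -0.05  1.03  0.71] F [ 0.3  0.5 -0.9] w 34.82305367606756
tool delta [-136.4 -110.6   64.1]
```

Emit:
drive_tool(steps=[-0.017,-0.0138,0.008,0,0,0,38,-0.017,-0.0138,0.008,0,0,0,38,-0.017,-0.0138,0.008,0,0,0,38,-0.017,-0.0138,0.008,0,0,0,38,-0.017,-0.0138,0.008,0,0,0,38,-0.017,-0.0138,0.008,0,0,0,38,-0.017,-0.0138,0.008,0,0,0,38,-0.017,-0.0138,0.008,0,0,0,38,0,0,0,0,0,0,38,0,0,0,0,0,0,38])

```text
time: 3.6
tcp_pos: [530.8, 59.7, 130.0]
ee_rot: [0.179, 0.984, 0.0, -0.0]
ft_force: [-0.2, 0.6, -0.1]
gripper_width: 34.9
finger_force: 0.0
```

```bash
python3 -c "
from h import *
togo([532,57.5,74])
p=bot.capture('side'); c=p['img'][180:330,240:440,::-1]; cv2.imwrite('pics/a.png',cv2.resize(c,(800,600),interpolation=cv2.INTER_CUBIC))"
```

```text
t 3.6 tcp [530.8  59.7 130. ] R [[-0.936, 0.353, -0.0], [0.353, 0.936, 0.001], [0.0, 0.0, -1.0]] q [-0.42  0.36  0.27  1.89 -0.12  0.91  1.12] F [-0.2  0.6 -0.1] w 34.898558799186226
tool delta [-2.  -1.7 56. ]
```

View pics/a.png

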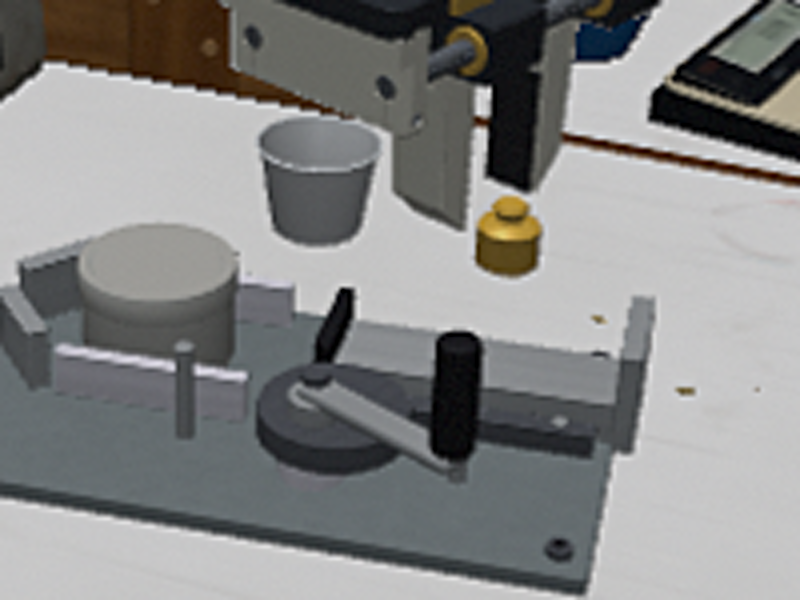

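The fingertips sit around (500,205) in the crop and the post top at (458,340). That gap looks too large for a 26 mm height difference, so I'll project the reported TCP and compare.

```bash
python3 -c "
from h import *
p=bot.capture('side');s=bot.get_state();R=Ro.from_quat(s['ee_rot']).as_matrix();T=s['tcp_pos']
for o in ([0,0,0],[0,17,0],[0,-17,0]): print(((proj(p,T+R@np.array(o))-[240,180])*4).round())
print(((proj(p,[532,57.5,104])-[240,180])*4).round(), p['world_from_camera'])
print(np.abs(p['world_from_camera']-pickle.load(open('side.pkl','rb'))['world_from_camera']).max())
p=bot.capture('top'); print(((proj(p,T)-[230,180])*3.75).round())
c=p['img'][180:340,230:370,::-1]; cv2.imwrite('pics/b.png',cv2.resize(c,(525,600),interpolation=cv2.INTER_CUBIC))
"
```

```text
[470. 281.]
[440. 298.]
[499. 264.]
[464. 339.] [[-9.28377385e-01  1.99227660e-01 -3.13725628e-01  3.68232818e+02]
 [-3.70821436e-01 -4.40630461e-01  8.17518354e-01  6.61975169e+02]
 [ 2.46352005e-02  8.75301740e-01  4.82949242e-01  4.83113598e+02]
 [ 0.00000000e+00  0.00000000e+00  0.00000000e+00  1.00000000e+00]]
0.0
[119. 446.]
```

View pics/b.png

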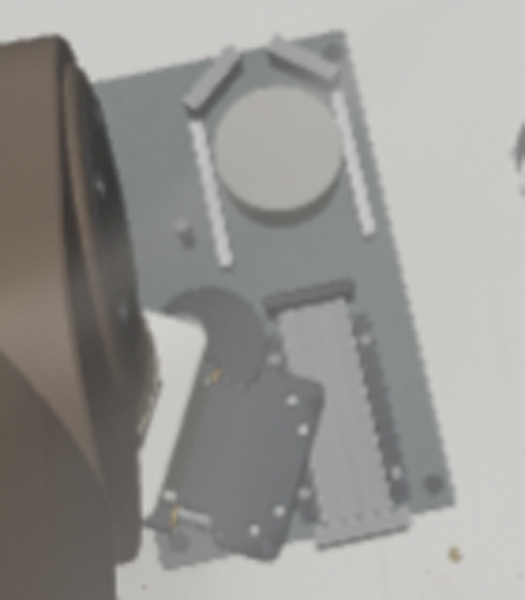

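```bash
python3 -c "
from h import *
p=bot.capture('top');s=bot.get_state();R=Ro.from_quat(s['ee_rot']).as_matrix();T=s['tcp_pos']
print(p['world_from_camera'][:,3])
for z in(-66,-100,-130,-160):
  print(z,[((proj(p,T+R@np.array(o+[z]))-[230,180])*3.75).round().tolist() for o in ([-37,-95],[37,-95])])
p=bot.capture('side')
for d in ([0,0,30],[0,-45,0],[-30,-30,0]): print(d,[((proj(p,T+d+R@np.array(o))-[240,180])*4).round().tolist() for o in ([-10,17,0],[10,17,0],[-10,-17,0],[10,-17,0],[10,17,-30])])
"
```

```text
[434.228989   -36.9043517  934.07207561   1.        ]
-66 [[331.0, 407.0], [284.0, 571.0]]
-100 [[330.0, 397.0], [281.0, 568.0]]
-130 [[330.0, 387.0], [279.0, 565.0]]
-160 [[330.0, 375.0], [276.0, 562.0]]
[0, 0, 30] [[423.0, 213.0], [468.0, 232.0], [483.0, 182.0], [527.0, 200.0], [474.0, 154.0]]
[0, -45, 0] [[457.0, 233.0], [499.0, 251.0], [511.0, 203.0], [553.0, 220.0], [505.0, 178.0]]
[-30, -30, 0] [[523.0, 267.0], [568.0, 286.0], [577.0, 235.0], [621.0, 254.0], [576.0, 212.0]]
```

The top view agrees with the reported xy. In the side view the tips look about 30 mm higher than stated. I'll go down slowly to 76 mm and check again.

Emit:
drive_tool(steps=[-0.002,-0.0017,0,0,0,0,38,0,0,0.006,0,0,0,38,0,0,0.006,0,0,0,38,0,0,0.007,0,0,0,38,0,0,0.007,0,0,0,38,0,0,0.007,0,0,0,38,0,0,0.007,0,0,0,38,0,0,0.007,0,0,0,38,0,0,0.007,0,0,0,38,0,0,0,0,0,0,38])

```text
time: 5.1
tcp_pos: [531.9, 56.6, 75.2]
ee_rot: [0.179, 0.984, -0.0, -0.0]
ft_force: [-0.8, -0.1, 0.2]
gripper_width: 34.8
finger_force: 0.0
```

```bash
python3 -c "
from h import *
togo([532,57.5,74])
p=bot.capture('side'); c=p['img'][180:330,240:440,::-1]; cv2.imwrite('pics/c.png',cv2.resize(c,(800,600),interpolation=cv2.INTER_CUBIC))"
```

```text
t 5.1 tcp [531.9  56.6  75.2] R [[-0.936, 0.353, -0.001], [0.353, 0.936, -0.0], [0.001, -0.001, -1.0]] q [-0.39  0.43  0.25  1.95 -0.15  0.79  1.15] F [-0.8 -0.1  0.2] w 34.75174234622516
tool delta [0.2 0.9 1.2]
```

View pics/c.png

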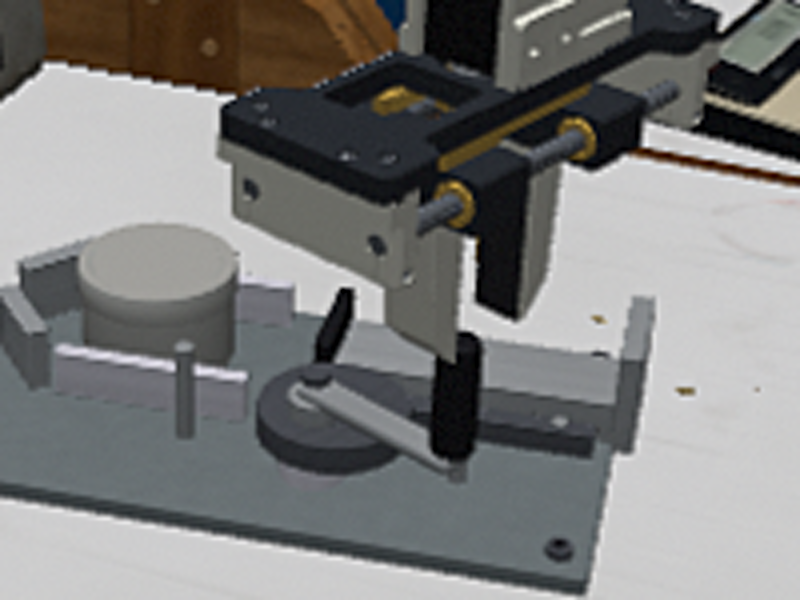

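The side view puts the left fingertip's lower corner at (450,362), just in front of the post top at (458,338). The true tips are therefore about 30 mm above the reported TCP, barely at the top of the post. Going 26 mm further down is safe either way, because the fingers straddle both the lever and the post. After that I'll measure again.

Emit:
drive_tool(steps=[0,0,0.003,0,0,0,38,0,0,0.003,0,0,0,38,0,0,0.003,0,0,0,38,0,0,0.003,0,0,0,38,0,0,0.003,0,0,0,38,0,0,0.003,0,0,0,38,0,0,0.003,0,0,0,38,0,0,0.003,0,0,0,38,0,0.001,0.002,0,0,0,38,0,0,0,0,0,0,38])

```text
time: 6.4
tcp_pos: [532.6, 57.7, 49.7]
ee_rot: [0.179, 0.984, -0.0, -0.0]
ft_force: [0.1, -0.3, -0.0]
gripper_width: 34.9
finger_force: 0.0
```

```bash
python3 -c "
from h import *
togo([532,57.5,48])
p=bot.capture('side'); c=p['img'][180:330,240:440,::-1]; cv2.imwrite('pics/d.png',cv2.resize(c,(800,600),interpolation=cv2.INTER_CUBIC))
s=bot.get_state();R=Ro.from_quat(s['ee_rot']).as_matrix();T=s['tcp_pos']
for z in (0,20,25,30,35): print(z,[((proj(p,T+R@np.array(o+[-z]))-[240,180])*4).round().tolist() for o in ([10,17],[10,36],[-10,36],[10,-17],[-10,-17])])
"
```

```text
t 6.4 tcp [532.6  57.7  49.7] R [[-0.936, 0.353, -0.0], [0.353, 0.936, 0.0], [0.0, -0.0, -1.0]] q [-0.39  0.47  0.24  1.97 -0.16  0.73  1.16] F [ 0.1 -0.3 -0. ] w 34.864367277284295
tool delta [ 0.4 -0.4  1.7]
0 [[445.0, 490.0], [413.0, 512.0], [371.0, 489.0], [501.0, 452.0], [460.0, 432.0]]
20 [[449.0, 445.0], [416.0, 467.0], [374.0, 445.0], [505.0, 409.0], [463.0, 388.0]]
25 [[450.0, 434.0], [417.0, 455.0], [374.0, 433.0], [506.0, 398.0], [464.0, 377.0]]
30 [[451.0, 423.0], [417.0, 444.0], [375.0, 422.0], [507.0, 386.0], [465.0, 366.0]]
35 [[451.0, 411.0], [418.0, 432.0], [376.0, 410.0], [508.0, 375.0], [466.0, 355.0]]
```

View pics/d.png

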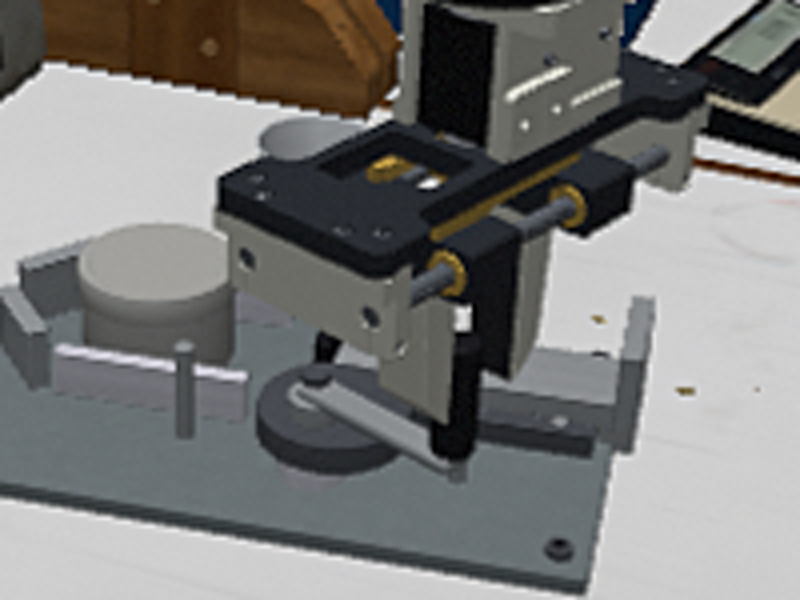

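The fingers straddle the post at about (458,380), and the visible tip corner at (447,425) matches an offset of about 30 mm. To see whether the physical tips match the picture or the readout, I'll raise to a nominal 85 and shift sideways, which only touches the post if the readout is right.

Emit:
drive_tool(steps=[0,0,-0.009,0,0,0,38,0,0,-0.009,0,0,0,38,0,0,-0.009,0,0,0,38,0,0,-0.009,0,0,0,38,0,0.004,0,0,0,0,38,0,0.004,0,0,0,0,38,0,0.003,0,0,0,0,38,0,0.003,0,0,0,0,38,0,0.002,0,0,0,0,38,0,0.002,0,0,0,0,38])

```text
time: 7.7
tcp_pos: [538.9, 74.5, 85.7]
ee_rot: [0.18, 0.984, -0.0, -0.0]
ft_force: [0.6, -0.3, 0.7]
gripper_width: 35.1
finger_force: 0.0
```

```bash
python3 -c "
from h import *
togo([532,57.5,48])
p=bot.capture('side'); c=p['img'][180:330,240:440,::-1]; cv2.imwrite('pics/e.png',cv2.resize(c,(800,600),interpolation=cv2.INTER_CUBIC))"
```

```text
t 7.7 tcp [538.9  74.5  85.7] R [[-0.936, 0.353, -0.0], [0.353, 0.936, -0.0], [0.0, -0.0, -1.0]] q [-0.42  0.43  0.25  1.91 -0.14  0.82  1.12] F [ 0.6 -0.3  0.7] w 35.069776256074014
tool delta [  0.5 -18.3  37.7]
```

View pics/e.png

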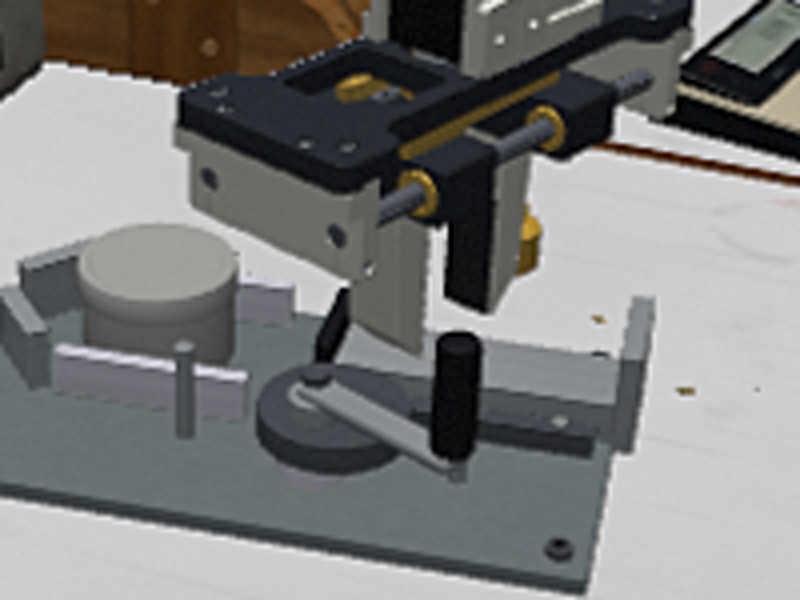

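The post hasn't moved (still at (458,338)) and there was no force, so the physical tips are about 30 mm above the readout. I'll work with tip z = nominal + 30, go back down around the post, then follow the arc.

Emit:
drive_tool(steps=[0,-0.009,0,0,0,0,38,0,-0.009,0,0,0,0,38,0,0,0,0,0,0,38,0,0,0.006,0,0,0,38,0,0,0.006,0,0,0,38,0,0,0.006,0,0,0,38,0,0,0.006,0,0,0,38,0,0,0.006,0,0,0,38,0,0,0.006,0,0,0,38,0,0,0,0,0,0,38])

```text
time: 9.0
tcp_pos: [532.2, 57.5, 49.3]
ee_rot: [0.179, 0.984, -0.0, -0.0]
ft_force: [-0.3, -0.3, 0.7]
gripper_width: 34.5
finger_force: 0.0
```

Emit:
drive_tool(steps=[-0.0004,0.0073,0,0,0,6,38,-0.0004,0.0073,0,0,0,6,38,-0.0004,0.0073,0,0,0,6,38,-0.0004,0.0073,0,0,0,6,38,-0.0004,0.0073,0,0,0,6,38,-0.0004,0.0073,0,0,0,6,38,-0.0004,0.0073,0,0,0,6,38,-0.0004,0.0073,0,0,0,6,38,0,0,0,0,0,0,38,0,0,0,0,0,0,38])

```text
time: 10.25
tcp_pos: [572.6, 97.9, 49.9]
ee_rot: [0.563, 0.826, 0.0, 0.0]
ft_force: [-0.5, -0.6, -0.0]
gripper_width: 35.1
finger_force: 0.0
```

```bash
cat >> h.py <<'E'
q=np.load('q.npy')
def arc():
    s=bot.get_state(); P=J(q,(0,70,0)); d=s['tcp_pos'][:2]-P[:2]; R=Ro.from_quat(s['ee_rot']).as_matrix()
    th=np.pi-(np.arctan2(d[1],d[0])-q[2]); ty=np.arctan2(R[0,0]*0+R[1,0],R[0,0])
    print('tool cam deg',np.degrees(th)%360,'radius',np.hypot(*d),'tool-x cam deg',np.degrees(np.pi-(ty-q[2]))%360)
    u=np.r_[d/np.hypot(*d),0];print('radial err in tool frame',(R.T@(u*(70-np.hypot(*d)))).round(1))
    togo(s['tcp_pos'])
E
python3 -c "
from h import *
arc()
p=bot.capture('side')
find(p,'lever_post'); find(p,'cam')
cv2.imwrite('pics/f.png',p['img'][:,:,::-1])"
```

```text
tool cam deg 76.26571232792573 radius 70.63703399598076 tool-x cam deg 76.22188489130248
radial err in tool frame [-0.6 -0.  -0. ]
t 10.25 tcp [572.6  97.9  49.9] R [[-0.366, 0.931, 0.0], [0.931, 0.366, 0.0], [0.0, 0.0, -1.0]] q [-0.59  0.55  0.47  1.87 -0.34  0.8   0.43] F [-0.5 -0.6 -0. ] w 35.075522171917044
tool delta [0. 0. 0.]
lever_post 0.67 [568.2  58.2  53.5]
lever_post 0.38 [685.8 200.9  13.3]
cam 0.72 [564.6  58.3  51. ]
```

```bash
python3 -c "
from h import *
a=pickle.load(open('side.pkl','rb'))['img']; b=cv2.imread('pics/f.png')[:,:,::-1]
P=J(q,(0,70,0))
p=pickle.load(open('side.pkl','rb'))
for th in (28,62,70,76):
  X=J(q,(-70*np.cos(np.radians(th)),70+70*np.sin(np.radians(th)),64)); u,v=proj(p,X).round().astype(int); print(th,u,v,a[v-2:v+3,u-2:u+3].mean((0,1)).round(),b[v-2:v+3,u-2:u+3].mean((0,1)).round())
"
```

```text
28 354 287 [10. 10. 12.] [76. 78. 80.]
62 331 294 [34. 36. 40.] [42. 44. 48.]
70 325 295 [35. 37. 41.] [12. 12. 14.]
76 320 295 [36. 37. 41.] [20. 21. 23.]
```

The post is following the fingers, with the cam near 70°, so I'll continue.

Emit:
drive_tool(steps=[-0.0009,0.0073,0,0,0,6,38,-0.0004,0.0073,0,0,0,6,38,-0.0004,0.0073,0,0,0,6,38,-0.0004,0.0073,0,0,0,6,38,-0.0004,0.0073,0,0,0,6,38,-0.0004,0.0073,0,0,0,6,38,-0.0004,0.0073,0,0,0,6,38,-0.0004,0.0073,0,0,0,6,38,-0.0004,0.0073,0,0,0,6,38,0,0,0,0,0,0,38])

```text
time: 11.65
tcp_pos: [636.0, 91.0, 49.7]
ee_rot: [0.877, 0.48, -0.0, 0.0]
ft_force: [-0.6, -1.3, 0.2]
gripper_width: 34.7
finger_force: 0.0
```

```bash
python3 -c "
from h import *
arc()"
```

```text
tool cam deg 130.2957153600767 radius 69.79760473878119 tool-x cam deg 130.2961324808402
radial err in tool frame [ 0.2 -0.  -0. ]
t 11.65 tcp [636.   91.   49.7] R [[0.539, 0.842, -0.0], [0.842, -0.539, -0.0], [-0.0, -0.0, -1.0]] q [-0.68  0.7   0.72  1.72 -0.55  0.94 -0.3 ] F [-0.6 -1.3  0.2] w 34.65239438450159
tool delta [0. 0. 0.]
```

Emit:
drive_tool(steps=[-0.0004,0.0073,0,0,0,6,38,-0.0004,0.0073,0,0,0,6,38,-0.0004,0.0073,0,0,0,6,38,-0.0004,0.0073,0,0,0,6,38,-0.0004,0.0073,0,0,0,6,38,-0.0004,0.0073,0,0,0,6,38,-0.0004,0.0073,0,0,0,6,38,-0.0001,0.0037,0,0,0,3,38,-0.0001,0.0037,0,0,0,3,38,0,0,0,0,0,0,38])

```text
time: 12.9
tcp_pos: [667.1, 43.8, 49.8]
ee_rot: [0.997, 0.083, 0.0, -0.0]
ft_force: [0.5, 1.6, -0.5]
gripper_width: 35.1
finger_force: 0.7
```

```bash
python3 -c "
from h import *
arc()
b=bot.capture('side');cv2.imwrite('pics/g.png',b['img'][:,:,::-1])
for th in (150,160,165,170,175,180):
  X=J(q,(-70*np.cos(np.radians(th)),70+70*np.sin(np.radians(th)),64)); u,v=proj(b,X).round().astype(int); print(th,u,v,b['img'][v-1:v+2,u-1:u+2].mean((0,1)).round())
"
```

```text
tool cam deg 178.11574912555747 radius 69.68975453072063 tool-x cam deg 178.19859916438074
radial err in tool frame [ 0.3 -0.   0. ]
t 12.9 tcp [667.1  43.8  49.8] R [[0.986, 0.165, 0.0], [0.165, -0.986, 0.001], [0.0, -0.0, -1.0]] q [-0.68  0.81  0.92  1.66 -0.73  1.05 -0.93] F [ 0.5  1.6 -0.5] w 35.0718865558681
tool delta [0. 0. 0.]
150 276 275 [106. 108. 111.]
160 275 271 [11. 10. 12.]
165 275 269 [12. 11. 13.]
170 276 267 [11. 11. 13.]
175 276 265 [10.  9. 11.]
180 277 263 [7. 6. 9.]
```

The cam is at about 171° (2.98 rad). I'll nudge it slightly further, release and lift.

Emit:
drive_tool(steps=[0,0.002,0,0,0,0,38,0,0.002,0,0,0,0,38,0,0,0,0,0,0,38,0,-0.01,0,0,0,0,38,0,0,0,0,0,0,38,0,0,-0.01,0,0,0,38,0,0,-0.015,0,0,0,38,0,0,-0.02,0,0,0,38,0,0,-0.02,0,0,0,38,0,0,-0.01,0,0,-1.8,0])

```text
time: 14.2
tcp_pos: [666.9, 49.0, 127.0]
ee_rot: [0.995, 0.098, 0.001, 0.0]
ft_force: [-0.3, 0.1, 0.8]
gripper_width: 28.9
finger_force: 0.0
```

```bash
python3 -c "
from h import *
b=bot.capture('side')
togo(J(q,(-168,0,125)))
for th in (150,155,160,165,170,175,180,185,190):
  X=J(q,(-70*np.cos(np.radians(th)),70+70*np.sin(np.radians(th)),70)); u,v=proj(b,X).round().astype(int); print(th,u,v,b['img'][v-1:v+2,u-1:u+2].mean().round())
for x in range(265,290,2): print(x,[int(b['img'][y,x].mean()) for y in range(236,290,3)])
"
```

```text
t 14.25 tcp [667.2  49.  127.7] R [[0.981, 0.196, 0.003], [0.196, -0.981, 0.0], [0.003, 0.0, -1.0]] q [-0.72  0.73  0.98  1.59 -0.65  1.17 -0.97] F [0.1 0.  0.8] w 25.342097125438478
tool delta [-242.9   62.2    1.9]
150 276 272 57.0
155 275 270 8.0
160 275 268 11.0
165 275 266 13.0
170 275 264 12.0
175 276 262 11.0
180 277 260 11.0
185 278 258 8.0
190 280 256 36.0
265 [196, 144, 149, 150, 150, 149, 103, 80, 82, 78, 69, 193, 105, 106, 103, 104, 104, 102]
267 [196, 148, 149, 151, 150, 148, 108, 88, 82, 80, 70, 189, 106, 107, 103, 106, 104, 104]
269 [192, 148, 154, 139, 143, 145, 109, 91, 73, 83, 73, 197, 105, 106, 102, 103, 104, 102]
271 [174, 149, 133, 13, 8, 0, 4, 0, 4, 2, 4, 0, 105, 106, 103, 101, 106, 102]
273 [163, 148, 62, 28, 13, 10, 16, 10, 13, 10, 11, 9, 56, 103, 105, 94, 103, 103]
275 [143, 150, 2, 29, 6, 6, 11, 5, 10, 10, 9, 13, 48, 73, 103, 97, 101, 103]
277 [143, 148, 39, 27, 13, 9, 15, 6, 14, 10, 11, 7, 52, 79, 105, 106, 101, 104]
279 [143, 148, 123, 14, 0, 4, 3, 3, 6, 8, 9, 0, 111, 84, 107, 101, 103, 103]
281 [143, 150, 155, 105, 111, 110, 108, 73, 60, 49, 49, 55, 140, 91, 109, 102, 103, 102]
283 [142, 148, 148, 150, 150, 152, 148, 96, 79, 81, 96, 84, 137, 98, 102, 99, 97, 98]
285 [153, 150, 149, 149, 149, 149, 139, 93, 77, 78, 144, 77, 134, 105, 74, 73, 74, 72]
287 [176, 149, 150, 151, 149, 150, 118, 86, 76, 78, 135, 65, 134, 112, 65, 66, 65, 63]
289 [188, 149, 150, 148, 151, 150, 91, 83, 72, 77, 73, 70, 133, 119, 100, 109, 109, 109]
```

The cam reads about 175°. Next I'll square the tool to the jig, close the gripper and travel over to behind the push plate.

Emit:
drive_tool(steps=[0,0,0,0,0,3.6,0,-0.0298,0.0097,0,0,0,0,0,-0.0298,0.0097,0,0,0,0,0,-0.0298,0.0097,0,0,0,0,0,-0.0298,0.0097,0,0,0,0,0,-0.0298,0.0097,0,0,0,0,0,-0.0298,0.0097,0,0,0,0,0,-0.0298,0.0097,0,0,0,0,0,-0.0298,0.0097,0,0,0,0,0,0,0,0,0,0,0,0])

```text
time: 15.5
tcp_pos: [437.7, -59.3, 124.7]
ee_rot: [0.998, 0.065, -0.001, -0.001]
ft_force: [1.3, 0.4, 0.5]
gripper_width: 0.3
finger_force: 0.0
```

```bash
python3 -c "
from h import *
togo(J(q,(-165,0,14)))"
```

```text
t 15.5 tcp [437.7 -59.3 124.7] R [[0.992, 0.129, -0.001], [0.129, -0.992, 0.002], [-0.001, -0.002, -1.0]] q [-0.88  0.4   1.2   2.14 -0.48  0.91 -0.85] F [1.3 0.4 0.5] w 0.26045089401207766
tool delta [  6.5   1.1 110.6]
```

Emit:
drive_tool(steps=[0.002,0.001,0.014,0,0,0,0,0,0,0.014,0,0,0,0,0,0,0.014,0,0,0,0,0,0,0.014,0,0,0,0,0,0,0.014,0,0,0,0,0,0,0.014,0,0,0,0,0,0,0.014,0,0,0,0,0,0,0.012,0,0,0,0,0,0,0,0,0,0,0,0,0,0,0,0,0,0])

```text
time: 16.75
tcp_pos: [442.2, -59.8, 15.0]
ee_rot: [0.998, 0.066, 0.0, 0.0]
ft_force: [0.0, 0.1, 0.3]
gripper_width: 0.2
finger_force: 0.0
```

```bash
python3 -c "
from h import *
togo(J(q,(-139,0,14)))
p=bot.capture('side'); c=p['img'][190:340,260:460,::-1]; cv2.imwrite('pics/last.png',cv2.resize(c,(800,600),interpolation=cv2.INTER_CUBIC))"
```

```text
t 16.75 tcp [442.2 -59.8  15. ] R [[0.991, 0.131, 0.0], [0.131, -0.991, -0.0], [0.0, 0.0, -1.0]] q [-0.65  0.56  0.92  2.24 -0.74  0.68 -0.63] F [0.  0.1 0.3] w 0.16584966360430886
tool delta [28.1 -0.3  1. ]
```

View pics/last.png

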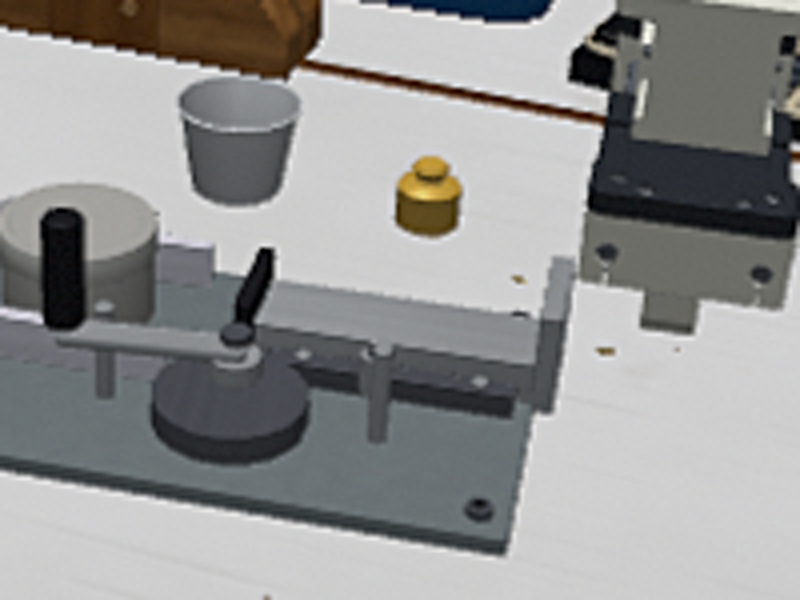

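The cam is fully over and the lever rests against its pin. The fingertip is at (670,330), behind the plate at (555,330). I'll check that the body cover's lower edge at (590,285) clears the 60 mm plate.

```bash
python3 -c "
from h import *
p=bot.capture('side');s=bot.get_state();R=Ro.from_quat(s['ee_rot']).as_matrix();T=s['tcp_pos']
for z in (20,30,40,50,60,70): print(z,[((proj(p,T+R@np.array(o+[-z]))-[260,190])*4).round().tolist() for o in ([37,-95],[-37,-95],[37,-80],[10,-19],[-10,-19])])
"
```

```text
20 [[550.0, 467.0], [749.0, 500.0], [554.0, 445.0], [635.0, 372.0], [684.0, 379.0]]
30 [[553.0, 445.0], [753.0, 478.0], [557.0, 423.0], [638.0, 351.0], [688.0, 359.0]]
40 [[556.0, 424.0], [758.0, 456.0], [560.0, 402.0], [641.0, 330.0], [691.0, 338.0]]
50 [[559.0, 402.0], [762.0, 434.0], [563.0, 380.0], [644.0, 309.0], [695.0, 317.0]]
60 [[562.0, 379.0], [766.0, 411.0], [566.0, 358.0], [648.0, 288.0], [699.0, 296.0]]
70 [[565.0, 357.0], [771.0, 388.0], [569.0, 336.0], [651.0, 267.0], [702.0, 274.0]]
```

Body is clear; tip height is about 52. I'll lower it 9 mm and push forward.

Emit:
drive_tool(steps=[0,0,0.005,0,0,0,0,0,0,0.004,0,0,0,0,0.008,0,0,0,0,0,0,0.008,0,0,0,0,0,0,0.007,0,0,0,0,0,0,0.007,0,0,0,0,0,0,0.006,0,0,0,0,0,0,0.006,0,0,0,0,0,0,0.006,0,0,0,0,0,0,0.006,0,0,0,0,0,0])

```text
time: 18.1
tcp_pos: [495.6, -52.4, 5.7]
ee_rot: [0.998, 0.066, -0.0, -0.0]
ft_force: [-2.6, -0.3, 0.8]
gripper_width: 0.8
finger_force: 1.4
```

```bash
python3 -c "
from h import *
togo(J(q,(-72,0,6)))
p=bot.capture('side'); [find(p,n,1) for n in ('push_plate','follower','tin')]"
```

```text
t 18.1 tcp [495.6 -52.4   5.7] R [[0.991, 0.131, -0.0], [0.131, -0.991, 0.0], [-0.0, -0.0, -1.0]] q [-0.62  0.64  0.89  2.12 -0.76  0.74 -0.66] F [-2.6 -0.3  0.8] w 0.7637702476637235
tool delta [41.1 -0.2 -0.3]
push_plate 0.97 [574. -34.  29.]
follower 0.74 [573.4 -33.2  32.6]
tin 0.55 [686.  -12.   56.8]
```

Contact at about 2.6 N, and the slide is moving. I'll push most of the remaining way.

Emit:
drive_tool(steps=[0.005,0,0,0,0,0,0,0.005,0,0,0,0,0,0,0.005,0,0,0,0,0,0,0.005,0,0,0,0,0,0,0.004,0,0,0,0,0,0,0.004,0,0,0,0,0,0,0.003,0,0,0,0,0,0,0.003,0,0,0,0,0,0,0.002,0,0,0,0,0,0,0,0,0,0,0,0,0])

```text
time: 19.55
tcp_pos: [531.6, -47.8, 5.8]
ee_rot: [0.998, 0.066, 0.0, 0.0]
ft_force: [-1.7, -0.6, 0.2]
gripper_width: 0.4
finger_force: 0.7
```

```bash
cat > chk.py <<'E'
from h import *
togo(J(q,(-72,0,6)))
p=bot.capture('side'); [find(p,n,1) for n in ('tin',)]
print('seat',J(q,(111,0,10)))
E
python3 chk.py
```

```text
t 19.55 tcp [531.6 -47.8   5.8] R [[0.991, 0.131, 0.0], [0.131, -0.991, -0.0], [0.0, 0.0, -1.0]] q [-0.61  0.69  0.88  2.04 -0.76  0.79 -0.7 ] F [-1.7 -0.6  0.2] w 0.4290920582700956
tool delta [ 4.8 -0.3 -0.2]
tin 0.63 [716.9  -4.   58. ]
seat [717.71007855 -22.36314251  10.        ]
```

Emit:
drive_tool(steps=[0.001,0,0,0,0,0,0,0.001,0,0,0,0,0,0,0.001,0,0,0,0,0,0,0.001,0,0,0,0,0,0,0.001,0,0,0,0,0,0,0,0,0,0,0,0,0,0,0,0,0,0,0,0,0,0,0,0,0,0,0,0,0,0,0,0,0,0,0,0,0,0,0,0,0])

```text
time: 20.9
tcp_pos: [536.4, -47.1, 5.8]
ee_rot: [0.998, 0.066, 0.0, 0.0]
ft_force: [-1.3, -0.3, -0.8]
gripper_width: 0.2
finger_force: 0.6
```

```bash
python3 chk.py
```

```text
t 20.9 tcp [536.4 -47.1   5.8] R [[0.991, 0.131, 0.0], [0.131, -0.991, 0.0], [0.0, 0.0, -1.0]] q [-0.6   0.69  0.88  2.02 -0.76  0.79 -0.7 ] F [-1.3 -0.3 -0.8] w 0.16152025784860669
tool delta [ 0.  -0.3 -0.2]
tin 0.83 [7.247e+02 1.000e-01 5.750e+01]
seat [717.71007855 -22.36314251  10.        ]
```

Emit:
drive_tool(steps=[0.001,0,0,0,0,0,0,0.001,0,0,0,0,0,0,0.001,0,0,0,0,0,0,0,0,0,0,0,0,0,0,0,0,0,0,0,0,0,0,0,0,0,0,0,0,0,0,0,0,0,0,0,0,0,0,0,0,0,0,0,0,0,0,0,0,0,0,0,0,0,0,0])

```text
time: 22.25
tcp_pos: [537.0, -47.0, 5.5]
ee_rot: [0.998, 0.065, -0.002, -0.0]
ft_force: [-9.5, -0.6, 5.3]
gripper_width: 0.7
finger_force: 4.4
```

```bash
python3 chk.py
```

```text
t 22.25 tcp [537.  -47.    5.5] R [[0.991, 0.13, -0.003], [0.13, -0.991, 0.001], [-0.003, -0.001, -1.0]] q [-0.6   0.7   0.88  2.02 -0.76  0.8  -0.7 ] F [-9.5 -0.6  5.3] w 0.7238622897889214
tool delta [-0.7 -0.2 -0.5]
tin 0.91 [724.1  -0.8  58.2]
seat [717.71007855 -22.36314251  10.        ]
```

The force rose to 9.5 N and motion stopped, so the tin is home. I'll back away and check with both cameras.

Emit:
drive_tool(steps=[-0.003,0,0,0,0,0,0,-0.006,0,0,0,0,0,0,-0.012,0,0,0,0,0,0,-0.015,0,0,0,0,0,0,-0.015,0,0,0,0,0,0,-0.015,0,0,0,0,0,0,-0.01,0,-0.02,0,0,0,0,0,0,-0.03,0,0,0,0,0,0,-0.03,0,0,0,0,0,0,0,0,0,0,0])

```text
time: 23.6
tcp_pos: [464.6, -56.8, 87.2]
ee_rot: [0.998, 0.066, 0.002, -0.0]
ft_force: [0.7, -0.4, -0.5]
gripper_width: 0.7
finger_force: 0.0
```

Run:
```python
from h import *
s=bot.get_state(); print(s['time'],s['tcp_pos'])
for n in('top','side'):
    p=bot.capture(n); print(n)
    for t in ['tin','push_plate','brass_weight','steel_cup','stamp']: find(p,t,1)
    if n=='side': b=p
    else:
        g=cv2.medianBlur(cv2.cvtColor(p['img'],cv2.COLOR_RGB2GRAY),3)
        S=proj(p,J(q,(111,0,58)));x,y=S.round().astype(int)
        c=g[y-35:y+35,x-35:x+35]; c=cv2.resize(c,None,fx=4,fy=4,interpolation=cv2.INTER_CUBIC)
        h=cv2.HoughCircles(c,cv2.HOUGH_GRADIENT,1,200,param1=80,param2=15,minRadius=55,maxRadius=80)
        u=h[0,0]; uv=np.array([x-35,y-35])+u[:2]/4-.4; X=ray(p,*uv,58); print('tin circle',u,X.round(1),'seat',J(q,(111,0,0)).round(1))
        t0=pickle.load(open('top.pkl','rb'))
```

```text
23.6 [464.56649548 -56.7881139   87.22558656]
top
tin 0.55 [714.4 -17.5  58.8]
push_plate 0.91 [651.9 -27.4  28.9]
brass_weight 0.65 [ 577.6 -185.2   22.4]
steel_cup 0.72 [ 690.2 -189.    13.2]
stamp 0.77 [686.9 194.3  14.8]
tin circle [143.5 133.5  70.2] [721.  -23.1  58. ] seat [717.7 -22.4   0. ]
side
tin 0.93 [7.226e+02 3.000e-01 5.820e+01]
push_plate 0.59 [606.3 -28.6  33.2]
steel_cup 0.57 [ 678.  -169.5   37.7]
stamp 0.87 [686.1 198.7  13.8]
```

```bash
python3 -c "
from plant import bot
print(bot.close_job())"
```

```text
the job is handed in; nothing more can be done
None
```

I turned the cam to its stop and pushed the slide until the tin was home in the V stop (measured within about 3 mm of its seat), left the other items where they stood, backed the arm away, and handed the job in; no verdict came back.

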